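Put the mixing pot away: hang up its stirrer and put the lid on

ROBOT

A 6-joint arm with a two-finger parallel gripper is mounted at the origin on the work surface. World frame = base frame: x ahead of the robot, y to its left, z up, the work surface at z = 0. Lengths are in mm, angles in rad, forces in N, time in s.
With the tool pointing down it reaches from about 300 to 775 mm from the base axis. Payload 14.6 kg.
Tool frame: the origin (TCP) lies on the centre line of the jaws, within the pads' length; the fingertips stand 14 mm ahead of it and the grasp point (between the pads) lies 5 mm behind it; z points along the fingers, y is the line along which they close (so a half turn about z gives the same grasp; the last joint's range is limited). The gripper opens to 85 mm and grips with 20 to 120 N. Pads are 22 mm wide; open, the fingers measure 114 mm over their backs; the gripper's body (76 mm by 85 mm) begins 54 mm behind the grasp point. The pads swing forward as they close: fully open they stand 13 mm farther back than shut.
Start: joints at [1.08, 0.3, 1.521, -0, 1.321, -0.067], TCP at [226.171, 501.334, 245.281] pointing down, gripper open.
Joint ranges: [-3.03, 3.03], [-0.79, 2.21], [0.23, 2.52], [-1.04, 4.18], [0, 3.07], [-2.55, 2.55]. Speed limits (rad/s): [2.22, 2.22, 2.57, 3.14, 3.14, 3.14].

INTERFACE

Orientations are given as a rotation vector (axis times angle).
In Python, from cell import sense, capture, calibration, job_done gives the robot as it stands.
- The arm moves only by the tool play_rows, never from a script. Its arguments are lists of equal length, an entry for each row: "linear": the shift along the tool's x, y, z normalised to -1 to 1, where 1 is 0.75 m, a list of three; "delta_rot": the turn, a rotation vector about the tool's x, y, z normalised to -1 to 1, where 1 is 180 degrees, a list of three; "fingers": the finger opening in mm, from 0 to 85.4. In form: {"linear": [[dx, dy, dz], ...], "delta_rot": [[ax, ay, az], ...], "fingers": [fingers, ...]}. A call has 1 to 5 rows; each row is the pose to reach, as a shift and turn from the pose commanded when the call began, along the tool's axes at that moment, turning the shorter way round; what a row does not reach only later rows make up. A row lasts 1/12 s, in which the tool goes at most 41.7 mm and 7.16 degrees, less where a joint would pass 70% of its speed; a pose out of reach is approached as far as the arm can. A call with a number of a shift or a turn outside -1 to 1 is refused whole. A call with a gripper value outside its range is refused whole. The fingers move at their own pace and stop on an object; the grip force is fixed at half the most. Time passes only in rows, so rows that repeat a pose let the fingers close. It gives the time, the measured TCP pose, the force, the opening and the grip force at its end, in the units of the state.
- sense(): the state, without advancing time (a new reading comes with each control period).
- capture(name): name is "scene" or "top" or "wrist"; returns the picture (420x560x3 uint8, red, green, blue); there is no depth.
- calibration(name): a dict with "K" (3x3 intrinsics, pixels), "world_to_cam" (4x4, takes a point from world to camera coordinates); the wrist camera has in their place "tool_from_camera" (4x4, takes a point from camera to tool coordinates, whose origin is the TCP and whose axes are the flange's). Camera axes: x right, y down, z forward; pixel columns grow to the right and rows downward; lengths in mm; the calibration is good to about 2 mm. A picture is of the moment at which its call begins: read the wrist's pose just before it. calibration takes no time and is no camera call.
- job_done(): hands the job in; it is judged then, once.
The state is a dict: "t": time; "q": joint angles; "qvel": joint speeds; "joint_efforts": joint torques, N m; "eef_pos": TCP position; "tcp_rot": TCP orientation; "contact_force": force on the tool from outside, world axes, zero at the start; "torque": the same for the moment, N m; "grip_width": opening from 0.0 (shut) to 1.0 (fully open); "gripper_force": force on a finger pad.
Only numpy, scipy, OpenCV 4.12 (cv2) and the standard library are available. Lean on these libraries where they do the work, as an engineer would, in place of code of your own. Each camera call takes 0.05 s, during which the arm holds its last target. There are 200 camera calls.

TASK

The steel mixing pot on the joiner's bench is clean and empty and has to be put away. Lift the stirrer standing in it straight out and hang it by the hole in its head on the steel peg of the wooden stand, let go of it, and then put the knobbed lid on the pot so that it sits fully seated and level. Do not drop the stirrer or the lid, do not tip the pot over, and leave the other things on the bench where they are.

Things in the scene. Friction and masses are not known exactly. Their poses are not given: they have to be found in the camera images.
- pot: loose open round steel pot, 120 mm outside diameter, 75 mm high, wall 4 mm (mouth 112 mm), floor 5 mm thick, about 0.6 kg, standing upright on the bench; origin at the centre of its underside, z up
- pot_rim (a point): centre of the pot's mouth, 75 mm above its underside
- stirrer: loose stirrer standing upright in the pot, 172 mm long, 0.2 kg: steel foot disc 52 mm diameter, 8 mm thick; steel rod 12 mm diameter; flat wooden head from 92 to 172 mm height, 40 mm wide (along y), 10 mm thick (along x), with a 23 mm through hole along x. Origin at the centre of the foot's underside, z up the rod; half a turn about z makes no difference. Foot-heavy
- stirrer_eye (a point): centre of the hole in the stirrer's head, 124 mm above the foot's underside and 48 mm below the top of the head; the hole's top edge is 36.5 mm below the top of the head
- lid: loose steel lid, 0.15 kg, knob up on the bench: a plug of 100 mm diameter, 8 mm high, that goes into the pot's mouth; on it a disc of 128 mm diameter, 5 mm thick, that rests on the rim; in the middle a wooden knob of 24 mm diameter from 13 to 41 mm height. Origin at the centre of the plug's underside, z up. Fully seated, its origin is 67 mm above the pot's origin
- lid_knob (a point): grip point on the knob's axis, 30 mm above the lid's origin
- stand: wooden stand fixed to the bench: base 110 x 120 x 15 mm, a post 30 x 30 mm up to 202 mm height whose front face is at the stand's x = 0, and one straight round steel peg, 9 mm diameter, that leaves that face at 190 mm height and points along the stand's -x, rising 8 degrees. Origin at the centre of the base's underside, z up
- peg_mid (a point): middle of the peg on its axis, 45 mm in front of the post, 196 mm above the bench
- peg_tip (a point): free end of the peg on its axis (a 4.5 mm round end beyond it), 85 mm in front of the post, 202 mm above the bench
- jar_lid: bystander, leave: plain loose steel disc without a knob, 76 mm diameter, 12 mm high; origin under its centre
- offcut: bystander, leave: loose pine offcut 90 x 45 x 22 mm; origin under its centre
- glue: bystander, leave: white bottle, 60 mm diameter, 170 mm tall; origin under its centre
- wax: bystander, leave: closed aluminium can, 72 mm diameter, 50 mm high; origin under its centre
- square: bystander, leave: try square lying flat, wooden stock 120 mm along its y, steel blade reaching 181 mm along its x, 18 mm high; origin under the stock's centre
- hammer: bystander, leave: hammer lying along its x, about 300 mm long; origin under its middle
- pencil: bystander, leave: flat carpenter's pencil 150 x 14 x 8 mm; origin under its centre
Not all that is in view belongs to the job. Leave any purple look-alike of the stirrer alone. Leave any yellow look-alike of the stand alone.

How it is judged (in metres and radians):
On the way, in this order (a step that is already met when the one before it is completed fails the run):
1. the stirrer hangs by its hole on the peg, let go (x of stirrer_eye in the frame of stand between -0.083 and -0.01 m and y of stirrer_eye in the frame of stand between -0.012 and 0.012 m and z of stirrer_eye in the frame of stand between 0.176 and 0.202 m and angle between stirrer's own z axis and vertical below 0.3 rad and angle between the x axis of stirrer and the x axis of stand, either way round below 0.6 rad and contact force between stirrer and stand above 0.7 N and linear speed of stirrer below 0.4 m/s and contact force between the fingers and stirrer below 0.05 N), for 0.2 s.
2. the lid is fully seated and level on the pot (horizontal distance between lid and pot below 0.01 m and z of lid in the frame of pot between 0.063 and 0.0705 m and angle between the z axis of lid and the z axis of pot, either way round below 0.05 rad and angle between each of lid, pot's own z axis and vertical below 0.06 rad and height (world z) of pot below 0.01 m and linear speed of lid below 0.03 m/s), for 0.2 s.
At the end, for the whole second after the job is handed in: Stirrer hung at rest on the peg: hole centre 10-83 mm before the post, within 12 mm sideways, 176-202 mm high, upright to 0.3, hole along peg to 0.6 rad. Lid at rest, centred on the pot to 10 mm, 63-70.5 mm above its origin, level to 0.06, parallel to 0.05 rad. Pot on the bench, upright to 0.06 rad (all of step 2 and x of stirrer_eye in the frame of stand between -0.083 and -0.01 m and y of stirrer_eye in the frame of stand between -0.012 and 0.012 m and z of stirrer_eye in the frame of stand between 0.176 and 0.202 m and angle between stirrer's own z axis and vertical below 0.3 rad and angle between the x axis of stirrer and the x axis of stand, either way round below 0.6 rad and contact force between stirrer and stand above 0.7 N and linear speed of stirrer below 0.08 m/s); the robot touches nothing.
It fails at once if a bystander is moved by more than 30 mm (distance of any of jar_lid, offcut, glue, wax, square, hammer, pencil from where it was at the start of the episode above 0.03 m).
It fails at once if the pot is tipped by more than 0.5 rad (angle between pot's own z axis and vertical above 0.5 rad).
It fails at once if the stirrer or the lid falls freely, out of the fingers, faster than 0.7 m/s ((contact force between the fingers and stirrer below 0.02 N and linear speed of stirrer above 0.7 m/s) or (contact force between the fingers and lid below 0.02 N and linear speed of lid above 0.7 m/s)).
It also fails if it takes over 64 s, if anything falls off the work surface, if the arm or the gripper's body presses on something with over 40 N, if the wrist force passes 120 N, or if a joint passes its speed limit or range.

## Working session

There is one attempt and no reset: what is moved stays moved. The work goes in short steps, Python scripts to look and compute and a tool call to move; the robot and the scene stay as the last step left them, time stands still between calls to the robot, and variables do not carry over. Pictures are saved under pics/ and viewed, at most 10 in all, crops included, and the job is handed in when it is done.

Besides the shell and the picture viewer there is one more tool, called after "Request:" as name(argument=value, ...) on one line, values as JSON. play_rows: Moves the arm, as the interface text tells. Its arguments: {"type":"object","properties":{"linear":{"type":"array","items":{"type":"array","items":{"type":"number","minimum":-1,"maximum":1}}},"delta_rot":{"type":"array","items":{"type":"array","items":{"type":"number","minimum":-1,"maximum":1}}},"fingers":{"type":"array","items":{"type":"number"}}},"required":["linear","delta_rot","fingers"]}

```bash
ls; mkdir -p pics; python3 - <<'E'
from cell import *
import cv2,numpy as np
for n in("scene","top"):
    c=calibration(n);print(n,np.round(c["K"],1).tolist(),np.round(c["world_to_cam"],3).tolist())
    cv2.imwrite(f"pics/{n}0.png",capture(n)[:,:,::-1])
print(calibration("wrist"));print(sense())
E
```

```text
pics
scene [[462.0, 0.0, 281.9], [0.0, 462.0, 208.1], [0.0, 0.0, 1.0]] [[0.568, 0.823, -0.026, -326.338], [0.433, -0.325, -0.841, -128.172], [-0.7, 0.466, -0.541, 1806.123], [0.0, 0.0, 0.0, 1.0]]
top [[382.9, 0.0, 271.0], [0.0, 382.9, 208.2], [0.0, 0.0, 1.0]] [[-0.012, -1.0, 0.007, 13.123], [-0.99, 0.011, -0.142, 546.473], [0.142, -0.008, -0.99, 1094.036], [0.0, 0.0, 0.0, 1.0]]
{'K': array([[368.15237458,   0.        , 285.65035794],
       [  0.        , 368.15237458, 211.77544469],
       [  0.        ,   0.        ,   1.        ]]), 'tool_from_camera': array([[-1.26294518e-03, -9.54086038e-01, -2.99530028e-01,
         7.64105517e+01],
       [ 9.99999199e-01, -1.23102917e-03, -2.95250621e-04,
        -1.59995264e+00],
       [-8.70357076e-05, -2.99530161e-01,  9.54086828e-01,
        -1.28811329e+02],
       [ 0.00000000e+00,  0.00000000e+00,  0.00000000e+00,
         1.00000000e+00]])}
{'t': 0.1, 'q': array([ 1.08041884e+00,  3.00453544e-01,  1.52148952e+00, -3.72474290e-06,
        1.32072467e+00, -6.66016712e-02]), 'qvel': array([-8.27655966e-05, -4.89949711e-04, -2.77428371e-03,  1.06773023e-03,
        6.94710976e-04, -1.13731169e-03]), 'joint_efforts': array([ 5.78724357e-04, -5.44380069e+01, -3.62372518e+01, -2.89556488e-05,
        2.98902138e-03,  7.56060763e-05]), 'eef_pos': array([226.07821746, 501.18008104, 244.76967654]), 'tcp_rot': array([-6.60632718e-01, -3.07104723e+00,  1.62506349e-03]), 'contact_force': array([-0.17227297,  0.69413672,  0.23996545]), 'torque': array([-0.01896273, -0.03527173,  0.00038279]), 'gripper_force': 0.0, 'grip_width': 1.0009112741894926}
```

View pics/scene0.png

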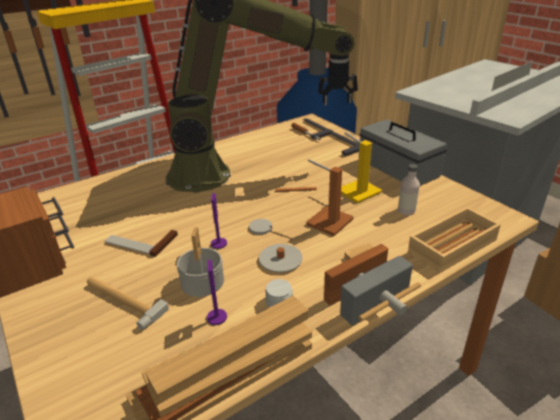

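View pics/top0.png

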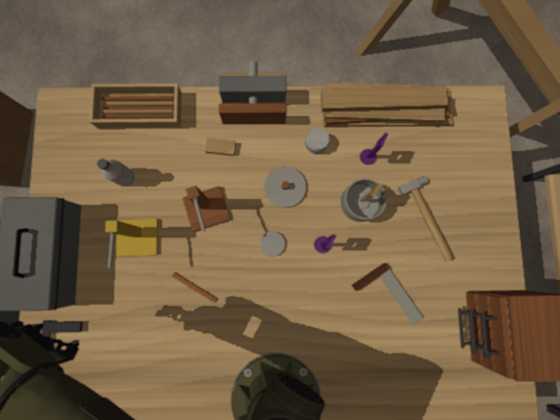

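Seen so far:
- **Stirrer candidates (top view):** the wooden one in the pot at (365,200), and purple look-alikes at (370,156) and (323,244). I choose the one in the pot.
- **Stand candidates:** brown (207,207) and yellow (135,237). I choose brown.
- **Lid candidates:** the knobbed disc (285,187), the plain jar lid (273,243) and the wax can (318,140). I choose the knobbed disc.

I'll check these in one close crop montage.

```bash
cat > h.py <<'E'
import numpy as np,cv2
from cell import *
from scipy.spatial.transform import Rotation as R
def cam(n,s=None):
    c=calibration(n)
    if n=="wrist":
        T=np.eye(4);T[:3,:3]=R.from_rotvec(s["tcp_rot"]).as_matrix();T[:3,3]=s["eef_pos"]
        return np.array(c["K"]),T@c["tool_from_camera"]
    return np.array(c["K"]),np.linalg.inv(c["world_to_cam"])
def ray(C,u,v):
    K,T=C;return T[:3,3],T[:3,:3]@np.linalg.solve(K,[u,v,1.])
def onz(C,u,v,z):
    o,d=ray(C,u,v);return o+d*(z-o[2])/d[2]
def two(r1,r2):
    A=[];b=[]
    for o,d in(r1,r2):
        d=d/np.linalg.norm(d);P=np.eye(3)-np.outer(d,d);A.append(P);b.append(P@o)
    return np.linalg.lstsq(np.vstack(A),np.hstack(b),rcond=None)[0]
def proj(C,p):
    K,T=C;q=K@(np.linalg.inv(T)@np.append(p,1))[:3];return q[:2]/q[2]
E
python3 - <<'E'
from h import *
s=cv2.imread("pics/scene0.png");t=cv2.imread("pics/top0.png")
f=lambda im,x,y,w,h:cv2.resize(im[y:y+h,x:x+w],(400,300),interpolation=cv2.INTER_CUBIC)
cv2.imwrite("pics/m.png",np.vstack([np.hstack([f(s,160,225,100,75),f(s,290,160,100,75)]),np.hstack([f(t,315,165,100,75),f(t,165,170,100,75)])]))
T=cam("top");S=cam("scene")
print("lid knob",onz(T,285,185,41),"pot",onz(T,363,201,75),"stand",onz(T,207,207,15),"stand top",onz(T,201,193,202))
E
```

```text
lid knob [615.8462008  -35.63013234  41.        ] pot [ 559.64325568 -257.72470689   75.        ] stand [555.88158497 199.97429318  15.        ] stand top [564.18135324 185.70439573 202.        ]
```

View pics/m.png

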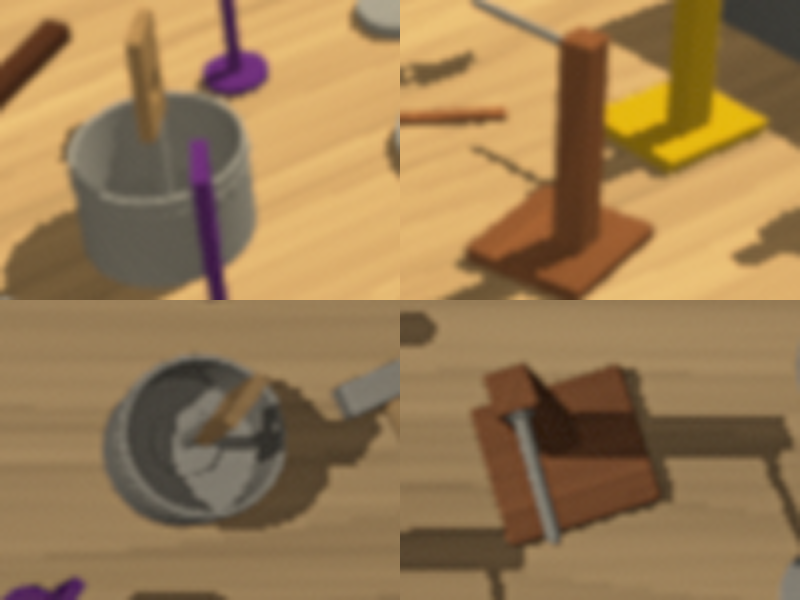

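The crops confirm the choices: wooden head at top px (381,185) inside the pot, brown stand with its peg running top px (194,199) to (203,230). I'll go over the stand first and look with the wrist camera.

```bash
cat >> h.py <<'E'
def go(x,y,z,yaw,s=None):
    "tool down, tool y axis at world angle yaw (deg)"
    s=s or sense();a=np.radians(yaw);Y=np.array([np.cos(a),np.sin(a),0]);Z=np.array([0,0,-1.])
    Rt=np.column_stack([np.cross(Y,Z),Y,Z]);R0=R.from_rotvec(s["tcp_rot"]).as_matrix()
    print("lin",np.round(R0.T@(np.array([x,y,z])-s["eef_pos"])/750,4).tolist(),"rot",np.round(R.from_matrix(R0.T@Rt).as_rotvec()/np.pi,4).tolist(),"rows",round(np.linalg.norm(np.array([x,y,z])-s["eef_pos"])/41.7,1))
E
python3 - <<'E'
from h import *
T=cam("top");S=cam("scene")
a=onz(T,193.75,199,190);b=onz(T,203,230,202);print(a,b,np.degrees(np.arctan2(*(a-b)[1::-1])))
# scene: tip (290+475/4-100, ..)
print("tip 2view",two(ray(S,290+75/4,160.5),ray(T,203,230)))
print("stirrer top 2view",two(ray(S,195.8,228.5),ray(T,380.5,185)))
go(530,190,300,107)
E
```

```text
[550.96208082 206.17918487 190.        ] [469.90089726 179.34905016 202.        ] 18.313831981612168
tip 2view [470.50187683 180.42506195 198.10469352]
stirrer top 2view [ 584.25987652 -270.79155826  192.21117986]
lin [-0.54, -0.2117, -0.0735] rot [-0.0003, -0.0001, -0.2293] rows 10.5
```

Request:
play_rows(linear=[[-0.54, -0.212, -0.074], [-0.54, -0.212, -0.074], [-0.54, -0.212, -0.074], [-0.54, -0.212, -0.074], [-0.54, -0.212, -0.074]], delta_rot=[[0, 0, -0.229], [0, 0, -0.229], [0, 0, -0.229], [0, 0, -0.229], [0, 0, -0.229]], fingers=[85, 85, 85, 85, 85])

```text
t: 0.52
eef_pos: [357.9, 366.5, 269.2]
tcp_rot: [0.23, -3.133, 0.0]
contact_force: [0.1, 0.5, 0.4]
grip_width: 0.993
gripper_force: 0.0
```

```bash
python3 -c "
from h import *
print(sense()['eef_pos']);go(530,190,300,107)"
```

```text
[357.90475943 366.45497803 269.17598582]
lin [-0.1925, -0.2663, -0.0411] rot [-0.0001, -0.0001, -0.0477] rows 6.0
```

Request:
play_rows(linear=[[-0.192, -0.266, -0.041], [-0.192, -0.266, -0.041], [-0.192, -0.266, -0.041], [-0.192, -0.266, -0.041], [-0.192, -0.266, -0.041]], delta_rot=[[0, 0, -0.048], [0, 0, -0.048], [0, 0, -0.048], [0, 0, -0.048], [0, 0, -0.048]], fingers=[85, 85, 85, 85, 85])

```text
t: 0.93
eef_pos: [498.3, 220.5, 294.5]
tcp_rot: [0.457, -3.108, 0.0]
contact_force: [0.3, 0.7, 0.3]
grip_width: 0.998
gripper_force: 0.0
```

```bash
python3 - <<'E'
from h import *
s=sense();im=capture("wrist")[:,:,::-1];cv2.imwrite("pics/w1.png",im);np.save("pics/w1.npy",s,allow_pickle=True)
print(s["eef_pos"],s["tcp_rot"],s["qvel"].round(3),sense()["eef_pos"])
go(545,-235,330,107)
E
```

```text
[498.33427808 220.45852124 294.53276246] [ 4.56858804e-01 -3.10785475e+00  4.18905782e-05] [-0.854  0.323 -0.542  0.002  0.214 -0.847] [502.33500765 215.89221395 295.12032848]
lin [0.1161, -0.5927, -0.0457] rot [-0.0005, 0.0004, -0.0028] rows 10.9
```

View pics/w1.png

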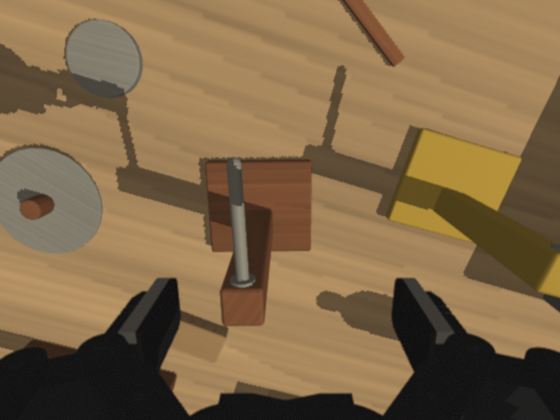

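Wrist view: peg root (243,283) to tip (235,160), post top face (222–265, 287–325), base corners (207,161), (311,160), (311,249), (213,250); lid disc centred near (48,200), with its knob at (33,206).

```bash
python3 - <<'E'
from h import *
s=np.load("pics/w1.npy",allow_pickle=True).item();C=cam("wrist",s)
im=cv2.imread("pics/w1.png")
b=[onz(C,*p,15) for p in((207,161),(311,160),(311,249),(213,250))]
c=sum(b)/4;print("base",np.round(b,1).tolist(),c)
print("yawy",np.degrees(np.arctan2(*(b[0]-b[1])[1::-1])),"yawx",np.degrees(np.arctan2(*(b[2]-b[1])[1::-1])))
tip=onz(C,235,164,202);root=onz(C,243,280,190.5);print("peg",root,tip,np.degrees(np.arctan2(*(root-tip)[1::-1])))
T=cam("top");print("tip 2v",two(ray(C,235,164),ray(T,203,229.5)))
pt=[onz(C,*p,202) for p in((222,285),(265,290),(264,324),(224,326))];print("post",np.round(pt,1).tolist())
# lid disc: grey low-sat mask
h=cv2.cvtColor(im,cv2.COLOR_BGR2HSV);m=(h[...,1]<60).astype(np.uint8);m[270:]=0
n,l,st,ce=cv2.connectedComponentsWithStats(cv2.morphologyEx(m,cv2.MORPH_OPEN,np.ones((3,3))))
for i in range(1,n):
    if st[i,4]>500:
        cs=cv2.convexHull(np.argwhere(l==i)[:,::-1].astype(np.int32));e=cv2.fitEllipse(cs);print(e,onz(C,*e[0],13))
print("knobtop",onz(C,28,206,41))
E
```

```text
base [[515.5, 132.7, 15.0], [481.3, 243.4, 15.0], [583.4, 276.2, 15.0], [618.4, 163.8, 15.0]] [549.64420777 204.04152577  15.        ]
yawy -72.79605568613519 yawx 17.833614954714715
peg [551.3231028  203.51251098 190.5       ] [470.79240553 178.74150214 202.        ] 17.09774555692715
tip 2v [470.75783446 178.98349231 203.47152534]
post [[552.7, 190.6, 202.0], [548.1, 219.3, 202.0], [573.9, 225.8, 202.0], [583.5, 199.5, 202.0]]
((103.60205078125, 58.16221618652344), (69.79232788085938, 82.54657745361328), 138.7948760986328) [442.39780782   6.03082336  13.        ]
((45.344112396240234, 199.7477569580078), (97.58226013183594, 118.31372833251953), 125.97784423828125) [613.48253872 -36.52920146  13.        ]
((237.8083953857422, 217.3918914794922), (17.43257713317871, 140.4320068359375), 175.53268432617188) [570.55049748 182.02083667  13.        ]
knobtop [613.09492123 -37.89970351  41.        ]
```

Request:
play_rows(linear=[[0.116, -0.593, -0.046], [0.116, -0.593, -0.046], [0.116, -0.593, -0.046], [0.116, -0.593, -0.046], [0.116, -0.593, -0.046]], delta_rot=[[0, 0, 0], [0, 0, 0], [0, 0, 0], [0, 0, 0], [0, 0, 0]], fingers=[85, 85, 85, 85, 85])

```text
t: 1.4
eef_pos: [517.5, 13.7, 310.2]
tcp_rot: [0.457, -3.108, -0.0]
contact_force: [-0.3, 0.4, -0.1]
grip_width: 0.997
gripper_force: 0.0
```

```bash
python3 -c "
from h import *
s=sense();print(s['eef_pos']);go(545,-235,330,107)"
```

```text
[517.4748695   13.66230025 310.21380432]
lin [0.0603, -0.3281, -0.0264] rot [0.0, -0.0001, -0.0015] rows 6.0
```

Request:
play_rows(linear=[[0.06, -0.328, -0.026], [0.06, -0.328, -0.026], [0.06, -0.328, -0.026], [0.06, -0.328, -0.026], [0.06, -0.328, -0.026]], delta_rot=[[0, 0, 0], [0, 0, 0], [0, 0, 0], [0, 0, 0], [0, 0, 0]], fingers=[85, 85, 85, 85, 85])

```text
t: 1.82
eef_pos: [540.5, -192.9, 326.4]
tcp_rot: [0.457, -3.108, -0.0]
contact_force: [0.4, 0.9, 0.1]
grip_width: 0.994
gripper_force: 0.0
```

```bash
python3 - <<'E'
from h import *
s=sense();im=capture("wrist")[:,:,::-1];cv2.imwrite("pics/w2.png",im);np.save("pics/w2.npy",s,allow_pickle=True)
print(s["eef_pos"])
E
```

```text
[ 540.5010361  -192.93022432  326.35735105]
```

View pics/w2.png

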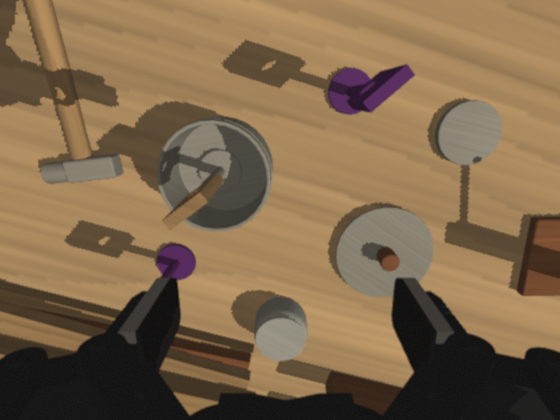

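Wrist view: pot rim around (216,174), with the wooden head in the pot spanning about (165,223)–(222,178); lid at (384,251), knob (388,259). I'll enlarge the head.

```bash
python3 -c "
import cv2
im=cv2.imread('pics/w2.png')[110:240,140:290];cv2.imwrite('pics/c2.png',cv2.resize(im,None,fx=4,fy=4,interpolation=cv2.INTER_CUBIC))"
```

```text
(no output)
```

View pics/c2.png

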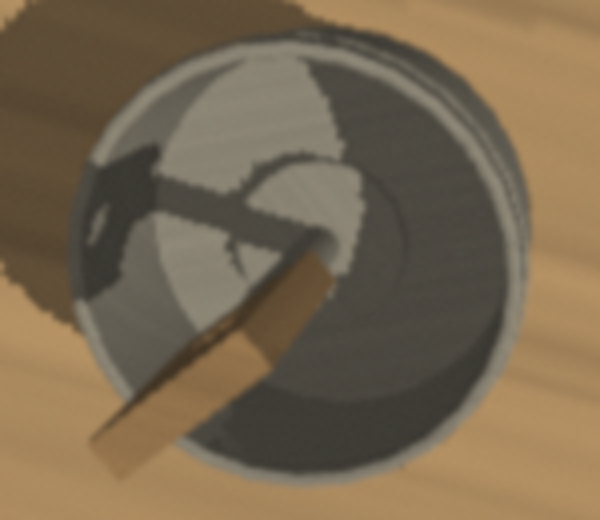

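The crop shows the head's top face with corners (90,440), (122,480), (272,365), (240,330), and the rod base at about (320,240).

```bash
cat > m2.py <<'E'
from h import *
s=np.load("pics/w2.npy",allow_pickle=True).item();C=cam("wrist",s)
px=lambda x,y:(140+x/4,110+y/4)
p=[onz(C,*px(*q),177) for q in((90,440),(122,480),(272,365),(240,330))];c=sum(p)/4
print("head",np.round(p,1).tolist(),c,[np.degrees(np.arctan2(*(v)[1::-1])) for v in(p[3]-p[0],p[2]-p[1])],np.linalg.norm(p[3]-p[0]),np.linalg.norm(p[2]-p[1]))
print("rod foot",onz(C,*px(322,240),13))
# rim: outer edge points, left/bottom/right/top
for z,pts in((75,((70,235),(300,485),(527,270),(290,40),(130,395),(480,400))),):
    r=np.array([onz(C,*px(*q),z) for q in pts]);A=np.c_[2*r[:,:2],np.ones(len(r))];x=np.linalg.lstsq(A,(r[:,:2]**2).sum(1),rcond=None)[0]
    print("pot",x[:2],np.sqrt(x[2]+x[:2]@x[:2]))
T=cam("top");print("2v head",two(ray(C,*px(181,404)),ray(T,315+262/4-1,165+85/4)))
print("lid",onz(C,384,251,13),"knob",onz(C,390,261,41),"jar",onz(C,468,132,12))
E
python3 m2.py; python3 -c "
from h import *
go(580,-265,260,107);print(sense()['q'])"
```

```text
head [[585.0, -283.5, 177.0], [591.5, -275.8, 177.0], [559.4, -252.3, 177.0], [554.3, -259.9, 177.0]] [ 572.56024608 -267.86470528  177.        ] [np.float64(142.33036091591524), np.float64(143.81010517827548)] 38.751961364131674 39.75035734265657
rod foot [ 571.23911967 -267.72523379   13.        ]
pot [ 566.34412737 -264.34641484] 59.38708615278045
2v head [ 580.8870826  -275.20216628  164.92042039]
lid [614.1964345  -38.53252879  13.        ] knob [615.22563491 -37.88133925  41.        ] jar [443.52772413   1.64171321  12.        ]
lin [-0.0256, -0.0991, 0.0884] rot [-0.0004, -0.0003, -0.0029] rows 2.4
[-4.15751128e-01  3.13004798e-01  1.31797100e+00 -1.64462212e-03
  1.51045840e+00 -2.27408085e+00]
```

```bash
python3 -c "
from h import *
go(572,-268,260,-36.8)"
```

```text
lin [-0.0142, -0.0999, 0.0885] rot [-0.0006, 0.0004, 0.796] rows 2.4
```

Request:
play_rows(linear=[[-0.014, -0.1, 0.0885], [-0.014, -0.1, 0.0885], [-0.014, -0.1, 0.0885], [-0.014, -0.1, 0.0885], [-0.014, -0.1, 0.0885]], delta_rot=[[0, 0, 0.796], [0, 0, 0.796], [0, 0, 0.796], [0, 0, 0.796], [0, 0, 0.796]], fingers=[60, 60, 60, 60, 60])

```text
t: 2.28
eef_pos: [572.1, -260.4, 257.9]
tcp_rot: [-0.532, -3.093, -0.002]
contact_force: [-0.4, 0.6, 0.9]
grip_width: 0.701
gripper_force: 0.0
```

Request:
play_rows(linear=[[0, 0, 0], [0, 0, 0], [0, 0, 0], [0, 0, 0], [0, 0, 0]], delta_rot=[[0, 0, 0.6], [0, 0, 0.6], [0, 0, 0.6], [0, 0, 0.6], [0, 0, 0.6]], fingers=[60, 60, 60, 60, 60])

```text
t: 2.7
eef_pos: [572.4, -259.5, 259.6]
tcp_rot: [-1.456, -2.783, -0.0]
contact_force: [0.6, -0.7, -0.7]
grip_width: 0.703
gripper_force: 0.0
```

Request:
play_rows(linear=[[0, 0, 0], [0, 0, 0], [0, 0, 0], [0, 0, 0], [0, 0, 0]], delta_rot=[[0, 0, 0.4], [0, 0, 0.4], [0, 0, 0.4], [0, 0, 0.4], [0, 0, 0.4]], fingers=[60, 60, 60, 60, 60])

```text
t: 3.12
eef_pos: [572.4, -259.5, 259.6]
tcp_rot: [-2.241, -2.2, 0.0]
contact_force: [-0.6, -0.9, -0.8]
grip_width: 0.703
gripper_force: 0.0
```

```bash
python3 -c "
from h import *
print(sense()['eef_pos']);go(572,-268,260,-36.8)"
```

```text
[ 572.37234192 -259.48497169  259.58996014]
lin [-0.0114, -0.0003, -0.0006] rot [-0.0003, -0.0, 0.1985] rows 0.2
```

Request:
play_rows(linear=[[-0.0114, 0, 0], [-0.0114, 0, 0], [-0.0114, 0, 0], [-0.0114, 0, 0], [-0.0114, 0, 0]], delta_rot=[[0, 0, 0.1985], [0, 0, 0.1985], [0, 0, 0.1985], [0, 0, 0.1985], [0, 0, 0.1985]], fingers=[60, 60, 60, 60, 60])

```text
t: 3.53
eef_pos: [572.3, -268.1, 259.6]
tcp_rot: [-2.808, -1.406, 0.001]
contact_force: [-0.1, 0.8, 1.1]
grip_width: 0.704
gripper_force: 0.0
```

Request:
play_rows(linear=[[0, 0, 0.05], [0, 0, 0.05], [0, 0, 0.05], [0, 0, 0.05], [0, 0, 0.05]], delta_rot=[[0, 0, 0], [0, 0, 0], [0, 0, 0], [0, 0, 0], [0, 0, 0]], fingers=[60, 60, 60, 60, 60])

```text
t: 3.95
eef_pos: [572.8, -268.5, 224.3]
tcp_rot: [2.803, 1.415, 0.002]
contact_force: [-0.6, 0.4, -0.4]
grip_width: 0.699
gripper_force: 0.0
```

```bash
python3 - <<'E'
from h import *
s=sense();print(s['eef_pos']);im=capture("wrist")[:,:,::-1]
cv2.imwrite("pics/w3.png",im);np.save("pics/w3.npy",s,allow_pickle=True)
go(572,-268,158,-36.8)
E
```

```text
[ 572.77228906 -268.45473744  224.30958942]
lin [-0.0002, -0.0013, 0.0883] rot [0.0007, -0.0001, 0.0021] rows 1.6
```

View pics/w3.png

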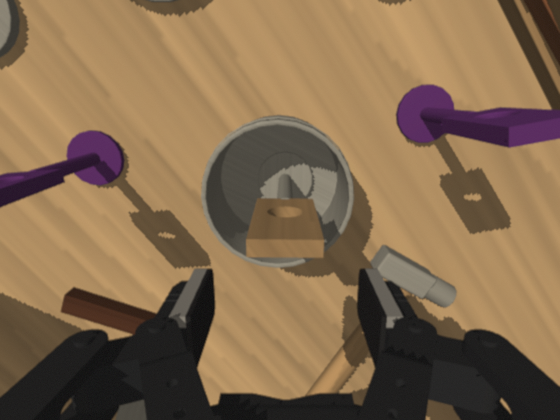

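The head is centred between the jaws (246–325 against jaws at 213 and 358). Next I descend and close.

Request:
play_rows(linear=[[0, -0.001, 0.0883], [0, -0.001, 0.0883], [0, -0.001, 0.0883], [0, -0.001, 0.0883], [0, -0.001, 0.0883]], delta_rot=[[0, 0, 0], [0, 0, 0], [0, 0, 0], [0, 0, 0], [0, 0, 0]], fingers=[60, 60, 60, 60, 60])

```text
t: 4.42
eef_pos: [572.6, -268.2, 158.9]
tcp_rot: [2.802, 1.415, 0.003]
contact_force: [0.6, -0.5, -0.0]
grip_width: 0.705
gripper_force: 0.0
```

Request:
play_rows(linear=[[0, 0, 0], [0, 0, 0], [0, 0, 0], [0, 0, 0], [0, 0, 0]], delta_rot=[[0, 0, 0], [0, 0, 0], [0, 0, 0], [0, 0, 0], [0, 0, 0]], fingers=[30, 30, 30, 30, 30])

```text
t: 4.83
eef_pos: [572.6, -268.3, 158.8]
tcp_rot: [2.802, 1.414, 0.004]
contact_force: [-0.3, -0.4, 6.2]
grip_width: 0.457
gripper_force: 61.1
```

```bash
python3 - <<'E'
from h import *
s=sense();print(s['eef_pos'],s['tcp_rot'],s['grip_width']*85.4,s['gripper_force'])
E
```

```text
[ 572.55447074 -268.25478719  158.7780354 ] [2.80166392 1.41412933 0.00350761] 39.02616309424936 61.12960696220398
```

Gripped at 39 mm. Next: lift straight up by 180 mm.

Request:
play_rows(linear=[[0, 0, -0.03], [0, 0, -0.08], [0, 0, -0.13], [0, 0, -0.18], [0, 0, -0.24]], delta_rot=[[0, 0, 0], [0, 0, 0], [0, 0, 0], [0, 0, 0], [0, 0, 0]], fingers=[30, 30, 30, 30, 30])

```text
t: 5.25
eef_pos: [571.2, -267.5, 335.3]
tcp_rot: [2.805, 1.415, 0.0]
contact_force: [0.5, -0.1, -1.1]
grip_width: 0.453
gripper_force: 61.1
```

```bash
python3 - <<'E'
from h import *
s=sense();print(s['eef_pos'],s['grip_width']*85.4,s['contact_force'],s['gripper_force'])
go(426.9,164.9,338,-72.7)
E
```

```text
[ 571.20584333 -267.53249891  335.32470304] 38.673538471754746 [ 0.48158146 -0.09048527 -1.08030555] 61.0625696182251
lin [0.3496, -0.4973, -0.0036] rot [0.0, -0.0, 0.2014] rows 10.9
```

Request:
play_rows(linear=[[0.01, -0.014, 0], [0.03, -0.043, 0], [0.053, -0.075, 0], [0.077, -0.11, 0], [0.102, -0.145, 0]], delta_rot=[[0, 0, 0], [0, 0, 0], [0, 0, 0], [0, 0, 0], [0, 0, 0]], fingers=[30, 30, 30, 30, 30])

```text
t: 5.67
eef_pos: [528.9, -140.6, 333.9]
tcp_rot: [2.804, 1.414, 0.001]
contact_force: [1.0, 0.2, -0.4]
grip_width: 0.459
gripper_force: 61.2
```

Request:
play_rows(linear=[[0.025, -0.0355, 0], [0.05, -0.071, 0], [0.075, -0.1065, 0], [0.1, -0.142, 0], [0.125, -0.1775, 0]], delta_rot=[[0, 0, 0], [0, 0, 0], [0, 0, 0], [0, 0, 0], [0, 0, 0]], fingers=[30, 30, 30, 30, 30])

```text
t: 6.08
eef_pos: [477.4, 14.2, 334.1]
tcp_rot: [2.804, 1.415, 0.002]
contact_force: [1.0, 0.6, -0.1]
grip_width: 0.452
gripper_force: 61.2
```

```bash
python3 - <<'E'
from h import *
s=sense();print(s['eef_pos'],s['grip_width']*85.4,s['q'].round(2))
go(426.9,164.9,338,-72.7)
E
```

```text
[477.40344552  14.15559323 334.08171956] 38.629236360040956 [-0.05  0.08  1.58  0.    1.48  0.59]
lin [0.1217, -0.1736, -0.0053] rot [0.0003, -0.0004, 0.2014] rows 3.8
```

Request:
play_rows(linear=[[0.028, -0.04, 0], [0.055, -0.078, 0], [0.08, -0.114, 0], [0.102, -0.145, 0], [0.118, -0.168, 0]], delta_rot=[[0, 0, 0.03], [0, 0, 0.065], [0, 0, 0.1], [0, 0, 0.135], [0, 0, 0.17]], fingers=[30, 30, 30, 30, 30])

```text
t: 6.5
eef_pos: [428.4, 160.8, 334.2]
tcp_rot: [-3.08, -0.619, -0.003]
contact_force: [0.9, -0.7, -1.1]
grip_width: 0.454
gripper_force: 61.2
```

```bash
python3 - <<'E'
from h import *
go(426.9,164.9,238,-72.7)
E
```

```text
lin [-0.0, -0.0058, 0.1282] rot [-0.0, -0.0006, 0.0301] rows 2.3
```

Request:
play_rows(linear=[[0, -0.003, 0.02], [0, -0.004, 0.05], [0, -0.004, 0.08], [0, -0.004, 0.11], [0, -0.004, 0.128]], delta_rot=[[0, 0, 0.02], [0, 0, 0.03], [0, 0, 0.03], [0, 0, 0.03], [0, 0, 0.03]], fingers=[30, 30, 30, 30, 30])

```text
t: 6.92
eef_pos: [427.8, 161.6, 235.8]
tcp_rot: [3.105, 0.48, -0.001]
contact_force: [-1.0, 0.1, -1.2]
grip_width: 0.459
gripper_force: 61.2
```

Request:
play_rows(linear=[[0, 0, 0], [0, 0, 0], [0, 0, 0]], delta_rot=[[0, 0, 0], [0, 0, 0], [0, 0, 0]], fingers=[30, 30, 30])

```text
t: 7.17
eef_pos: [428.8, 161.7, 238.6]
tcp_rot: [-3.105, -0.479, -0.004]
contact_force: [0.9, -0.2, -1.9]
grip_width: 0.456
gripper_force: 61.2
```

```bash
python3 - <<'E'
from h import *
s=sense();print(s['eef_pos']);im=capture("wrist")[:,:,::-1];sc=capture("scene")[:,:,::-1]
np.save("pics/w4.npy",s,allow_pickle=True);cv2.imwrite("pics/w4.png",im);cv2.imwrite("pics/s4.png",sc)
cv2.imwrite("pics/v4.png",np.hstack([cv2.resize(im,(400,300)),cv2.resize(sc[135:255,250:410],(400,300),interpolation=cv2.INTER_CUBIC)]))
go(426.9,164.9,238,-72.7)
E
```

```text
[428.78487658 161.74668415 238.60958557]
lin [-0.0011, -0.0047, 0.0005] rot [0.0, -0.0007, 0.0014] rows 0.1
```

View pics/v4.png

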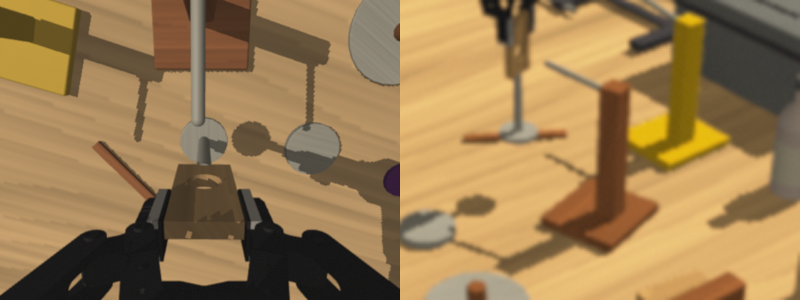

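The wrist view shows the peg tip at about (277,170) in full-size px, and the hole and head centred at x≈288. The stirrer hangs straight; a small sideways correction is needed.

```bash
python3 - <<'E'
from h import *
s=np.load("pics/w4.npy",allow_pickle=True).item();C=cam("wrist",s);im=cv2.imread("pics/w4.png")
R0=R.from_rotvec(s["tcp_rot"]).as_matrix();tool=lambda p:R0.T@(p-s["eef_pos"])
# peg edges by gradient per row
g=cv2.cvtColor(im,cv2.COLOR_BGR2HSV)[...,1].astype(int)
for v in(5,50,100,140,160):
    r=np.where(g[v,250:305]<70)[0]+250;print(v,r.min() if len(r) else 0,r.max() if len(r) else 0)
for v,z in((168,202),(20,194)):
    p=onz(C,276.5,v,z);print("peg",p,tool(p))
print("pred tip",tool(np.array([470.3,178.6,202])),"pred root",tool(np.array([551,203.6,190.5])), "px",proj(C,[470.3,178.6,202]),proj(C,[510,191,196]))
print("foot px",proj(C,s["eef_pos"]-[0,0,149]))
E
```

```text
5 266 287
50 267 286
100 267 286
140 268 285
160 268 286
peg [470.46733193 177.96905359 202.        ] [44.55145232 -2.89388545 36.71032054]
peg [529.71091867 196.35280015 194.        ] [106.56256619  -2.54805337  44.8507667 ]
pred tip [44.5822719  -3.54591574 36.71033911] pred root [129.038135    -3.03499078  48.40162406] px [275.06416491 167.93459606] [274.86260032  71.00236908]
foot px [284.12043994 198.04744956]
```

Request:
play_rows(linear=[[0.015, -0.004, 0.005], [0.04, -0.004, 0.008], [0.065, -0.004, 0.0105], [0.09, -0.004, 0.0133], [0.113, -0.004, 0.016]], delta_rot=[[0, 0, 0], [0, 0, 0], [0, 0, 0], [0, 0, 0], [0, 0, 0]], fingers=[30, 30, 30, 30, 30])

```text
t: 7.68
eef_pos: [509.4, 190.4, 225.8]
tcp_rot: [-3.105, -0.479, -0.002]
contact_force: [-0.8, 0.9, -1.4]
grip_width: 0.458
gripper_force: 61.2
```

```bash
python3 - <<'E'
from h import *
s=sense();print(s['eef_pos'],s["contact_force"]);im=capture("wrist")[:,:,::-1];sc=capture("scene")[:,:,::-1]
cv2.imwrite("pics/v5.png",np.hstack([cv2.resize(im,(400,300)),cv2.resize(sc[135:255,250:410],(400,300),interpolation=cv2.INTER_CUBIC)]))
E
```

```text
[509.37448356 190.42226879 225.7867633 ] [-0.78943445  0.9393666  -1.44178352]
```

View pics/v5.png

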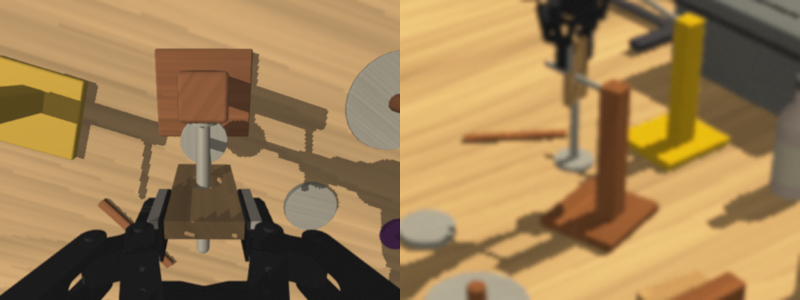

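The peg now passes through the hole, with its tip visible behind the head at (203,243). Now I lower onto the peg.

Request:
play_rows(linear=[[0, 0, 0.003], [0, 0, 0.006], [0, 0, 0.008], [0, 0, 0.009], [0, 0, 0.009]], delta_rot=[[0, 0, 0], [0, 0, 0], [0, 0, 0], [0, 0, 0], [0, 0, 0]], fingers=[30, 30, 30, 30, 30])

```text
t: 8.2
eef_pos: [507.9, 190.0, 219.3]
tcp_rot: [-3.105, -0.48, -0.002]
contact_force: [-3.8, -0.5, 5.6]
grip_width: 0.455
gripper_force: 62.3
```

Request:
play_rows(linear=[[0, 0, 0], [0, 0, 0], [0, 0, 0], [0, 0, 0], [0, 0, 0]], delta_rot=[[0, 0, 0], [0, 0, 0], [0, 0, 0], [0, 0, 0], [0, 0, 0]], fingers=[42, 46, 55, 62, 62])

```text
t: 8.62
eef_pos: [508.1, 190.1, 218.2]
tcp_rot: [-3.105, -0.48, -0.0]
contact_force: [-0.5, -0.7, 0.0]
grip_width: 0.728
gripper_force: 0.0
```

Request:
play_rows(linear=[[0, 0, -0.01], [0, 0, -0.03], [0, 0, -0.06], [0, 0, -0.1], [0, 0, -0.14]], delta_rot=[[0, 0, 0], [0, 0, 0], [0, 0, 0], [0, 0, 0], [0, 0, 0]], fingers=[62, 62, 62, 62, 62])

```text
t: 9.03
eef_pos: [507.9, 190.0, 324.8]
tcp_rot: [3.105, 0.48, -0.001]
contact_force: [-0.1, 0.3, -0.5]
grip_width: 0.727
gripper_force: 0.0
```

```bash
python3 - <<'E'
from h import *
s=sense();print(s['eef_pos'],s["contact_force"]);im=capture("wrist")[:,:,::-1];sc=capture("scene")[:,:,::-1]
cv2.imwrite("pics/v6.png",np.hstack([cv2.resize(im,(400,300)),cv2.resize(sc[135:255,250:410],(400,300),interpolation=cv2.INTER_CUBIC)]))
go(614,-38,300,-72.7)
E
```

```text
[507.87433556 189.97646628 324.79196497] [-0.06188225  0.3303542  -0.51689696]
lin [0.0412, 0.3325, 0.0387] rot [0.0, -0.0026, 0.0014] rows 6.1
```

View pics/v6.png

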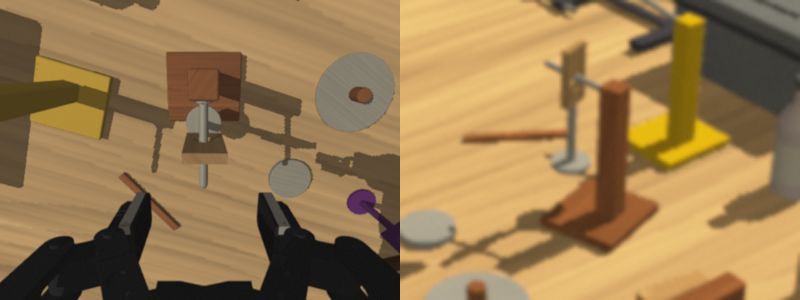

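The stirrer hangs on the peg upright and free of the fingers. Now for the lid.

Request:
play_rows(linear=[[0.04, 0.33, 0.04], [0.04, 0.33, 0.04], [0.04, 0.33, 0.04], [0.04, 0.33, 0.04], [0.04, 0.33, 0.04]], delta_rot=[[0, 0, 0], [0, 0, 0], [0, 0, 0], [0, 0, 0], [0, 0, 0]], fingers=[62, 62, 62, 62, 62])

```text
t: 9.55
eef_pos: [594.3, -0.1, 298.3]
tcp_rot: [3.105, 0.48, 0.0]
contact_force: [0.8, -0.0, -0.9]
grip_width: 0.73
gripper_force: 0.0
```

Request:
play_rows(linear=[[0.008, 0.06, 0.05], [0.008, 0.06, 0.1], [0.008, 0.06, 0.15], [0.008, 0.06, 0.18], [0.008, 0.06, 0.18]], delta_rot=[[0, 0, 0], [0, 0, 0], [0, 0, 0], [0, 0, 0], [0, 0, 0]], fingers=[62, 62, 62, 62, 62])

```text
t: 9.97
eef_pos: [610.7, -39.4, 157.0]
tcp_rot: [-3.102, -0.478, 0.015]
contact_force: [-0.6, 0.6, -0.7]
grip_width: 0.722
gripper_force: 0.0
```

```bash
cat > lid.py <<'E'
from h import *
s=sense();im=capture("wrist")[:,:,::-1];C=cam("wrist",s);print(s['eef_pos'],s['qvel'].round(3))
cv2.imwrite("pics/w7.png",im);np.save("pics/w7.npy",s,allow_pickle=True)
h=cv2.cvtColor(im,cv2.COLOR_BGR2HSV)
m=((h[...,1]<70)&(h[...,2]>90)).astype(np.uint8);m=cv2.morphologyEx(m,cv2.MORPH_OPEN,np.ones((5,5)))
n,l,st,ce=cv2.connectedComponentsWithStats(m)
for i in range(1,n):
    if st[i,4]>1500:
        cs=cv2.convexHull(np.argwhere(l==i)[:,::-1].astype(np.int32));e=cv2.fitEllipse(cs);print("grey",st[i],np.round(e[0]+e[1],1),onz(C,*e[0],13))
k=cv2.inRange(h,(0,110,50),(12,255,255));n,l,st,ce=cv2.connectedComponentsWithStats(k)
for i in range(1,n):
    if st[i,4]>200: print("red",st[i],ce[i],onz(C,*ce[i],35))
E
python3 lid.py; python3 -c "
from h import *
go(614,-38,31,-72.7)"
```

```text
[610.73761923 -39.43770468 157.03456349] [ 0.012 -0.078 -0.095 -0.002  0.106  0.002]
grey [  430     0   130    92 10484] [502.3  38.5 109.  146.6] [ 760.84975323 -145.64637301   13.        ]
grey [  201   102   167   162 19560] [283.8 182.2 162.3 167. ] [622.13219687 -35.00221087  13.        ]
grey [ 447  282   40   57 1599] [466.5 313.   41.6  58.6] [ 559.99583801 -217.37010885   13.        ]
red [   0  101   50  141 4865] [ 18.84480987 181.24583762] [572.18700481 142.91207612  35.        ]
red [267 175  33  38 961] [283.21227888 194.23829344] [618.7541971  -35.83066218  35.        ]
lin [0.0037, -0.0006, 0.1736] rot [-0.0007, 0.0015, 0.0014] rows 3.1
```

Request:
play_rows(linear=[[0.005, 0.0, 0], [0.005, 0.0, 0], [0.005, 0.0, 0], [0.005, 0.0, 0]], delta_rot=[[0, 0, 0], [0, 0, 0], [0, 0, 0], [0, 0, 0]], fingers=[62, 62, 62, 62])

```text
t: 10.35
eef_pos: [617.3, -38.0, 165.1]
tcp_rot: [3.104, 0.48, 0.004]
contact_force: [-0.7, -1.0, 0.1]
grip_width: 0.722
gripper_force: 0.0
```

```bash
python3 lid.py; python3 -c "
from h import *
s=sense();print(s['tcp_rot']);go(614,-38,31,-72.7)"
```

```text
[617.30273795 -37.99319602 165.09654452] [-0.001  0.007  0.01   0.001 -0.005 -0.001]
grey [  422     0   138   106 11901] [492.7  49.7 110.1 146. ] [ 763.80073477 -145.96916683   13.        ]
grey [  202   113   161   156 18140] [282.1 190.6 155.9 161.1] [621.84574016 -35.06308171  13.        ]
grey [ 440  280   45   60 1793] [463.3 311.4  46.3  60.7] [ 565.81559103 -218.47043426   13.        ]
red [   0  112   55  137 5507] [ 21.43925912 186.9649537 ] [573.19325773 146.58986227  35.        ]
red [266 184  32  36 885] [281.56271186 202.04067797] [618.82819748 -35.77252953  35.        ]
[3.10416769e+00 4.79894001e-01 2.91612438e-03]
lin [-0.0042, -0.0015, 0.1782] rot [0.0003, -0.0006, 0.0015] rows 3.2
```

View pics/w7.png

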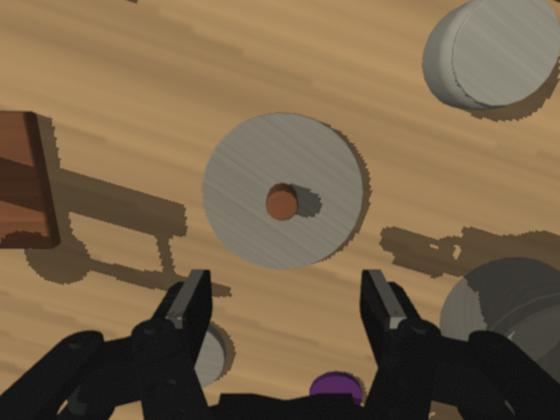

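The lid disc is centred at (282,191), its knob at (282,203) between the jaws. That is one picture over the allowance of 10, so I will work from masks only from here. I'll descend partway and remeasure the knob up close.

Request:
play_rows(linear=[[0, -0.002, 0.04], [0, -0.002, 0.08], [0, -0.002, 0.105], [0, -0.002, 0.105], [0, -0.002, 0.105]], delta_rot=[[0, 0, 0], [0, 0, 0], [0, 0, 0], [0, 0, 0], [0, 0, 0]], fingers=[62, 62, 62, 62, 62])

```text
t: 10.82
eef_pos: [616.3, -36.7, 84.9]
tcp_rot: [-3.105, -0.48, 0.001]
contact_force: [0.2, -0.9, 0.0]
grip_width: 0.726
gripper_force: 0.0
```

```bash
python3 lid.py; python3 - <<'E'
from h import *
s=np.load("pics/w7.npy",allow_pickle=True).item();C=cam("wrist",s);h=cv2.cvtColor(cv2.imread("pics/w7.png"),cv2.COLOR_BGR2HSV)
k=cv2.inRange(h,(0,110,40),(14,255,255))[150:330,200:370];v=h[150:330,200:370,2]
print(s["tcp_rot"])
for r in range(0,180,4):
    c=np.where(k[r])[0]
    if len(c)>4: print(r+150,c.min()+200,c.max()+200,v[r,c].mean().round())
T=cam("top");ht=cv2.cvtColor(cv2.imread("pics/top0.png"),cv2.COLOR_BGR2HSV)
m=np.argwhere(cv2.inRange(ht,(0,110,40),(14,255,255))[172:205,270:302])+[172,270];print("top knob",m.mean(0)[::-1],onz(T,*m.mean(0)[::-1],38))
m=(ht[...,1]<75).astype(np.uint8);m[:160]=0;m[215:]=0;m[:,:258]=0;m[:,312:]=0
e=cv2.fitEllipse(cv2.convexHull(np.argwhere(m)[:,::-1].astype(np.int32)));print("top disc",e,onz(T,*e[0],13))
E
```

```text
[616.2849524  -36.69705972  84.91130757] [-0.002 -0.034 -0.031 -0.001  0.009 -0.001]
grey [ 479    0   81  107 6912] [532.9  49.8 107.6 120.6] [ 747.24454454 -126.73131451   13.        ]
grey [  175   118   219   206 29376] [283.7 220.3 206.5 219.1] [623.38282977 -34.51734079  13.        ]
red [ 261  214   45   54 1840] [283.1125     240.94945652] [619.64353405 -35.49849622  35.        ]
[-3.10458953e+00 -4.79606589e-01  1.01504320e-03]
214 281 286 70.0
218 271 296 68.0
222 267 299 69.0
226 265 302 69.0
230 264 302 92.0
234 263 303 105.0
238 263 304 110.0
242 262 304 113.0
246 261 305 114.0
250 262 305 115.0
254 263 303 89.0
258 265 301 68.0
262 270 296 65.0
266 277 290 63.0
top knob [285.02325581 184.97674419] [616.53371368 -35.84085711  38.        ]
top disc ((284.9089660644531, 186.35324096679688), (40.67939758300781, 41.87928009033203), 95.56654357910156) [617.39971574 -36.58772275  13.        ]
```

Request:
play_rows(linear=[[0.003, 0, 0.03], [0.003, 0, 0.055], [0.003, 0, 0.07], [0.003, 0, 0.0715], [0.003, 0, 0.0715]], delta_rot=[[0, 0, 0], [0, 0, 0], [0, 0, 0], [0, 0, 0], [0, 0, 0]], fingers=[62, 62, 62, 62, 62])

```text
t: 11.28
eef_pos: [618.8, -36.1, 31.9]
tcp_rot: [3.105, 0.479, 0.001]
contact_force: [0.3, -0.7, 1.1]
grip_width: 0.727
gripper_force: 0.0
```

Request:
play_rows(linear=[[0, 0, 0], [0, 0, 0], [0, 0, 0], [0, 0, 0], [0, 0, 0]], delta_rot=[[0, 0, 0], [0, 0, 0], [0, 0, 0], [0, 0, 0], [0, 0, 0]], fingers=[45, 32, 20, 15, 15])

```text
t: 11.7
eef_pos: [619.0, -36.1, 32.3]
tcp_rot: [3.104, 0.48, 0.003]
contact_force: [-2.3, 1.4, 6.1]
grip_width: 0.26
gripper_force: 58.4
```

Request:
play_rows(linear=[[0, 0, 0], [0, 0, 0], [0, 0, 0]], delta_rot=[[0, 0, 0], [0, 0, 0], [0, 0, 0]], fingers=[15, 15, 15])

```text
t: 11.95
eef_pos: [619.0, -36.1, 32.3]
tcp_rot: [3.104, 0.48, 0.003]
contact_force: [-1.1, -0.1, 6.2]
grip_width: 0.26
gripper_force: 58.4
```

Request:
play_rows(linear=[[0, 0, -0.02], [0, 0, -0.06], [0, 0, -0.11], [0, 0, -0.17], [0, 0, -0.225]], delta_rot=[[0, 0, 0], [0, 0, 0], [0, 0, 0], [0, 0, 0], [0, 0, 0]], fingers=[15, 15, 15, 15, 15])

```text
t: 12.37
eef_pos: [617.9, -36.0, 198.8]
tcp_rot: [-3.105, -0.48, 0.001]
contact_force: [0.1, -0.7, -1.3]
grip_width: 0.259
gripper_force: 58.9
```

Request:
play_rows(linear=[[0, 0, -0.02], [0, 0, -0.025], [0, 0, -0.025], [0, 0, -0.025], [0, 0, -0.025]], delta_rot=[[0, 0, 0], [0, 0, 0], [0, 0, 0], [0, 0, 0], [0, 0, 0]], fingers=[15, 15, 15, 15, 15])

```text
t: 12.78
eef_pos: [617.8, -36.0, 213.4]
tcp_rot: [-3.104, -0.479, 0.005]
contact_force: [-0.4, -0.2, -1.4]
grip_width: 0.258
gripper_force: 58.9
```

```bash
python3 - <<'E'
from h import *
s=sense();im=capture("wrist")[:,:,::-1];tp=capture("top")[:,:,::-1]
cv2.imwrite("pics/w8.png",im);cv2.imwrite("pics/t8.png",tp);np.save("pics/w8.npy",s,allow_pickle=True)
print(s["eef_pos"],s["tcp_rot"],s["grip_width"])
C=cam("wrist",s);R0=R.from_rotvec(s["tcp_rot"]).as_matrix()
h=cv2.cvtColor(im,cv2.COLOR_BGR2HSV);m=((h[...,1]<70)&(h[...,2]>80)).astype(np.uint8);m=cv2.morphologyEx(m,cv2.MORPH_OPEN,np.ones((5,5)))
n,l,st,ce=cv2.connectedComponentsWithStats(m)
for i in range(1,n):
    if st[i,4]>1500: print("w",st[i],ce[i])
for nm in("top0","t8"):
    t=cv2.imread(f"pics/{nm}.png");h=cv2.cvtColor(t,cv2.COLOR_BGR2HSV);m=(h[...,1]<60).astype(np.uint8)
    m[:165]=0;m[235:]=0;m[:,:325]=0;m[:,405:]=0
    n,l,st,ce=cv2.connectedComponentsWithStats(m)
    for i in range(1,n):
        if st[i,4]>200:
            e=cv2.fitEllipse(cv2.convexHull(np.argwhere(l==i)[:,::-1].astype(np.int32)));print(nm,st[i],np.round(e[0]+e[1],1))
T=cam("top")
for c in((566.3,-264.3),):
  for z,r in((75,60),(75,56),(0,60)):
    print(z,r,[np.round(proj(T,[c[0]+r*np.cos(a),c[1]+r*np.sin(a),z]),1).tolist() for a in(0,np.pi/2,np.pi,-np.pi/2)])
print("decoys",onz(T,369,156,8),onz(T,323,244,8))
E
```

```text
[617.812786   -35.99837368 213.39647935] [-3.10390243 -0.47940584  0.00508622] 0.258407203527879
w [ 406    8  112   99 8630] [461.78621089  57.69803013]
w [  143   132   286   197 34468] [275.51633399 218.3700824 ]
w [ 423  279  102   88 4446] [475.08681961 311.56950067]
w [ 246  325   80   66 3818] [284.41251964 363.55500262]
top0 [ 341  179   45   42 1327] [363.5 199.9  41.2  45.5]
t8 [ 341  179   45   42 1462] [363.1 199.8  40.8  45.4]
75 60 [[364.2, 178.3], [344.4, 198.9], [366.2, 219.4], [386.0, 198.5]]
75 56 [[364.3, 179.7], [345.8, 198.9], [366.1, 218.0], [384.6, 198.5]]
0 60 [[358.2, 183.6], [339.6, 203.0], [359.9, 222.2], [378.5, 202.6]]
decoys [ 711.81397125 -299.83813583    8.        ] [ 440.86623365 -148.29835252    8.        ]
```

```bash
python3 -c "
from h import *
go(566.9,-263.7,213,-72.7)"
```

```text
lin [-0.1566, 0.2689, 0.0012] rot [-0.0003, 0.0008, 0.0014] rows 5.6
```

Request:
play_rows(linear=[[-0.008, 0.013, 0], [-0.025, 0.042, 0], [-0.045, 0.077, 0], [-0.065, 0.112, 0], [-0.085, 0.147, 0]], delta_rot=[[0, 0, 0], [0, 0, 0], [0, 0, 0], [0, 0, 0], [0, 0, 0]], fingers=[15, 15, 15, 15, 15])

```text
t: 13.3
eef_pos: [590.1, -162.2, 215.0]
tcp_rot: [-3.104, -0.48, 0.001]
contact_force: [0.7, -0.2, -0.9]
grip_width: 0.26
gripper_force: 58.9
```

Request:
play_rows(linear=[[-0.02, 0.034, 0], [-0.039, 0.067, 0], [-0.055, 0.094, 0], [-0.068, 0.114, 0], [-0.0716, 0.122, 0]], delta_rot=[[0, 0, 0], [0, 0, 0], [0, 0, 0], [0, 0, 0], [0, 0, 0]], fingers=[15, 15, 15, 15, 15])

```text
t: 13.72
eef_pos: [566.0, -266.7, 214.9]
tcp_rot: [-3.105, -0.476, 0.001]
contact_force: [-0.5, 0.2, -1.5]
grip_width: 0.258
gripper_force: 58.9
```

Request:
play_rows(linear=[[0, 0, 0.03], [0, 0, 0.065], [0, 0, 0.085], [0, 0, 0.1], [0, 0, 0.1]], delta_rot=[[0, 0, 0], [0, 0, 0], [0, 0, 0], [0, 0, 0], [0, 0, 0]], fingers=[15, 15, 15, 15, 15])

```text
t: 14.13
eef_pos: [566.6, -263.2, 138.0]
tcp_rot: [-3.102, -0.48, 0.005]
contact_force: [0.8, 0.9, -1.0]
grip_width: 0.259
gripper_force: 59.0
```

```bash
python3 - <<'E'
from h import *
s=sense();print(s["eef_pos"],s["tcp_rot"],s["grip_width"],s["qvel"].round(3));go(566.9,-263.7,125,-72.7)
tp=capture("top")[:,:,::-1];cv2.imwrite("pics/t9.png",tp);T=cam("top")
im=capture("wrist")[:,:,::-1];cv2.imwrite("pics/w9.png",im)
h=cv2.cvtColor(im,cv2.COLOR_BGR2HSV);m=((h[...,1]<70)&(h[...,2]>80)).astype(np.uint8);m=cv2.morphologyEx(m,cv2.MORPH_OPEN,np.ones((5,5)))
st=cv2.connectedComponentsWithStats(m)[2];print(st[st[:,4]>1500])
E
```

```text
[ 566.56268225 -263.2407918   137.9633983 ] [-3.10233772 -0.47965344  0.00488099] 0.2593133045269779 [ 0.001 -0.037 -0.04   0.001  0.043  0.002]
lin [0.0003, 0.0008, 0.0173] rot [-0.0009, 0.0009, 0.0015] rows 0.3
[[     0      0    560    420 192939]
 [   143    122    286    207  34867]
 [   471    186     89     48   3560]
 [   246    325     80     66   3784]]
```

Request:
play_rows(linear=[[0, 0.0005, 0.015], [0, 0.0005, 0.028], [0, 0.0005, 0.035], [0, 0.0005, 0.041], [0, 0.0005, 0.046]], delta_rot=[[0, 0, 0], [0, 0, 0], [0, 0, 0], [0, 0, 0], [0, 0, 0]], fingers=[15, 15, 15, 15, 15])

```text
t: 14.65
eef_pos: [567.4, -264.1, 105.4]
tcp_rot: [-3.104, -0.479, 0.001]
contact_force: [0.4, 0.1, -1.2]
grip_width: 0.256
gripper_force: 59.0
```

Request:
play_rows(linear=[[0, 0, 0.002], [0, 0, 0.0035], [0, 0, 0.005], [0, 0, 0.006], [0, 0, 0.006]], delta_rot=[[0, 0, 0], [0, 0, 0], [0, 0, 0], [0, 0, 0], [0, 0, 0]], fingers=[15, 15, 15, 15, 15])

```text
t: 15.07
eef_pos: [567.5, -264.2, 101.6]
tcp_rot: [3.105, 0.48, 0.0]
contact_force: [0.8, 0.3, -0.2]
grip_width: 0.258
gripper_force: 59.0
```

Below the rim with no contact, so the plug has entered the mouth. Next I lower until it seats.

Request:
play_rows(linear=[[0, 0, 0.0012], [0, 0, 0.0024], [0, 0, 0.003], [0, 0, 0.0034], [0, 0, 0.0034]], delta_rot=[[0, 0, 0], [0, 0, 0], [0, 0, 0], [0, 0, 0], [0, 0, 0]], fingers=[15, 15, 15, 15, 15])

```text
t: 15.48
eef_pos: [567.5, -264.2, 99.3]
tcp_rot: [3.105, 0.48, 0.0]
contact_force: [-2.1, 0.0, 3.8]
grip_width: 0.257
gripper_force: 59.4
```

Seated: contact at z 99.3, exactly as predicted. Next: release and lift away.

Request:
play_rows(linear=[[0, 0, 0], [0, 0, 0], [0, 0, 0], [0, 0, 0], [0, 0, 0]], delta_rot=[[0, 0, 0], [0, 0, 0], [0, 0, 0], [0, 0, 0], [0, 0, 0]], fingers=[26, 32, 45, 60, 60])

```text
t: 15.9
eef_pos: [567.5, -264.2, 99.0]
tcp_rot: [3.105, 0.48, 0.0]
contact_force: [-0.1, -0.2, 0.6]
grip_width: 0.701
gripper_force: 0.0
```

Request:
play_rows(linear=[[0, 0, -0.02], [0, 0, -0.06], [0, 0, -0.11], [0, 0, -0.16], [0, 0, -0.16]], delta_rot=[[0, 0, 0], [0, 0, 0], [0, 0, 0], [0, 0, 0], [0, 0, 0]], fingers=[60, 60, 60, 60, 60])

```text
t: 16.32
eef_pos: [569.3, -265.1, 227.2]
tcp_rot: [3.098, 0.479, 0.014]
contact_force: [1.1, 0.0, 1.0]
grip_width: 0.702
gripper_force: 0.0
```

Request:
play_rows(linear=[[0, 0, 0], [0, 0, 0], [0, 0, 0], [0, 0, 0], [0, 0, 0]], delta_rot=[[0, 0, 0], [0, 0, 0], [0, 0, 0], [0, 0, 0], [0, 0, 0]], fingers=[60, 60, 60, 60, 60])

```text
t: 16.73
eef_pos: [567.2, -264.1, 217.9]
tcp_rot: [-3.104, -0.479, 0.002]
contact_force: [-0.2, -0.2, 0.1]
grip_width: 0.7
gripper_force: 0.0
```

```bash
python3 - <<'E'
from h import *
s=sense();im=capture("wrist")[:,:,::-1];cv2.imwrite("pics/w10.png",im);C=cam("wrist",s);print(s["eef_pos"],s["contact_force"])
h=cv2.cvtColor(im,cv2.COLOR_BGR2HSV);m=((h[...,1]<70)&(h[...,2]>90)).astype(np.uint8);m=cv2.morphologyEx(m,cv2.MORPH_OPEN,np.ones((5,5)))
n,l,st,ce=cv2.connectedComponentsWithStats(m)
for i in range(1,n):
    if st[i,4]>1500:
        e=cv2.fitEllipse(cv2.convexHull(np.argwhere(l==i)[:,::-1].astype(np.int32)));p=onz(C,*e[0],80);print(st[i],np.round(e[0]+e[1],1),p)
# stirrer still on peg: wooden head in scene view vs the picture just after release
a=cv2.imread("pics/v6.png")[:,400:];b=cv2.resize(capture("scene")[135:255,250:410,::-1],(400,300),interpolation=cv2.INTER_CUBIC)
d=cv2.absdiff(a,b)[30:200,130:230].max(2);print("stirrer change",d.mean(),(d>40).sum())
E
```

```text
[ 567.22912063 -264.08026239  217.90444891] [-0.15891416 -0.2156082   0.1085296 ]
[  203   116   168   162 19734] [286.3 196.7 162.2 168.8] [ 571.11612408 -264.43876462   80.        ]
[ 420  166  107   37 2821] [468.6 183.   34.5 131. ] [ 621.73562339 -390.04018856   80.        ]
stirrer change 2.8994705882352942 2
```

```bash
python3 -c "
from cell import *
print(job_done())"
```

```text
the job is handed in; nothing more can be done
None
```

I hung the stirrer on the brown stand's peg, seated the lid on the pot, and handed the job in at about 17 s of 64 s; no verdict came back, my last mask checks showed the stirrer unmoved and the lid where expected, but I viewed 11 pictures against the limit of 10.

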